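# Point out the bottle and its stopper, then call

### The job

Show your bottling partner what comes next: point straight down at the mouth of the square bottle, then at the top of the wide stopper, each time with the fingertips within 5 cm above it and still for at least a full second, touching nothing. Then press the call button fully down and let it come up again. Touch, push or lift none of the bottles, stoppers or other things, and do not dip close over any of the other bottles or stoppers on the way.

Things in the scene. Friction and masses are not known exactly. Their poses are not given: they have to be found in the camera images.
- square_bottle_mouth (a point): Centre of the rim of the square bottle: green glass, square body 74 x 74 mm with rounded edges and 130 mm tall, short round neck, rim 42 mm across. Bottle 190 mm tall in all; this point is at its very top, 190 mm above the table. z up.
- tall_bottle_mouth (a point): Centre of the rim of the tall round bottle: same green glass, round body 68 mm across, rim 42 mm across, 200 mm tall in all; the point is at its very top. z up.
- squat_bottle_mouth (a point): Centre of the rim of the squat round bottle: same green glass, round body 88 mm across, rim 42 mm across, 170 mm tall in all; the point is at its very top. z up.
- wide_stopper_top (a point): Top centre of the wide stopper, which stands loose on the table with its dark disc head (54 mm across, 14 mm thick) down and its cork shank (34 mm across) up. 42 mm tall in all; the point is at the very top. z up.
- slim_stopper_a_top (a point): Top centre of a slim stopper, made like the wide one: head 31 mm across, 14 mm thick, cork shank 19 mm across, 38 mm tall in all; the point is at the very top. z up.
- slim_stopper_b_top (a point): Top centre of the other slim stopper, the same as the first: head 31 mm across, cork shank 19 mm across, 38 mm tall in all. z up.
- call_top (a point): Centre of the top face of the call button: a round grey cap 38 mm across in a low black housing fixed to the table. z up; it is pressed straight down.
- call (a joint): Travel of the call button in m: 0 up, 0.006 fully down. A spring returns it; fully down takes about 5 N.
- square_bottle: The square bottle itself, 0.45 kg, loose; origin at the centre of its underside, z up.
- tall_bottle: The tall bottle itself, 0.45 kg, loose; origin at the centre of its underside, z up.
- squat_bottle: The squat bottle itself, 0.45 kg, loose; origin at the centre of its underside, z up.
- wide_stopper: The wide stopper itself, loose; origin at the centre of its underside, z up.
- slim_stopper_a: The first slim stopper itself, loose; origin at the centre of its underside, z up.
- slim_stopper_b: The other slim stopper itself, loose; origin at the centre of its underside, z up.
- jigger: Bystander: copper measuring cup with a waist, 42 mm across, 70 mm tall, between bottles. Origin under its centre.
- spice_jar: Bystander: small jar with a steel cap, 42 mm across, 60 mm tall, between bottles. Origin under its centre.
- spoon: Bystander: steel spoon 160 mm long, lying between the bottles and the stoppers. Origin near its middle, its length along x.
- beaker: Bystander: clear glass beaker 80 mm across, 100 mm tall, to the robot's right. Origin under its centre.
- cup: Bystander: terracotta cup 76 mm across, 85 mm tall, to the robot's left. Origin under its centre.
- phone: Bystander: black phone 150 x 72 x 9 mm lying flat to the robot's right. Origin under its centre.
Mind the look-alikes: they are no part of the job. Leave any green or pink look-alike of the wide_stopper alone. Leave any green or pink look-alike of the part that bears call_top alone.

How it is judged:
By the outcome, as a careful person would: the job done as asked, in the order asked, and still so for the second after the job is handed in, with the robot touching nothing.
It also fails if it takes over 56 s, if anything falls off the work surface, if the arm or the gripper's body presses on something with over 40 N, if the wrist force passes 120 N, or if a joint passes its speed limit or range.

### The arm

A 6-joint arm with a two-finger parallel gripper is mounted at the origin on the work surface. World frame = base frame: x ahead of the robot, y to its left, z up, the work surface at z = 0. Lengths are in m, angles in rad, forces in N, time in s.
With the tool pointing down it reaches from about 0.3 to 1 m from the base axis. Payload 5.1 kg.
Tool frame: the origin (TCP) lies on the centre line of the jaws, within the pads' length; the fingertips stand 11 mm ahead of it and the grasp point (between the pads) lies 8 mm behind it; z points along the fingers, y is the line along which they close (so a half turn about z gives the same grasp; the last joint's range is limited). The gripper opens to 95 mm and grips with 3 to 60 N. Pads are 20 mm wide; open, the fingers measure 119 mm over their backs; the gripper's body (75 mm by 180 mm) begins 59 mm behind the grasp point.
Start: joints at [-1.412, 0.124, 1.65, -0, 1.367, -0.083], TCP at [0.156, -0.631, 0.226] pointing down, gripper open.
Joint ranges: [-2.61, 2.61], [-1.02, 2.33], [0.03, 2.71], [-1.35, 4.49], [0.32, 2.68], [-2.91, 2.91]. Speed limits (rad/s): [2.57, 2.57, 3.14, 3.14, 3.14, 3.14].

### API

Orientations are given as a rotation vector (axis times angle).
In Python, from rig import * gives the robot as it stands. The module is installed in compiled form; this text tells all that it offers.
- The arm moves only by the tool carry_out, never from a script. Its arguments are lists of equal length, an entry for each row: "slide": the shift along the tool's x, y, z in mm, a list of three; "turn": the turn about the tool's z in rad; "grip": the opening, from 0 (shut) to 1 (fully open). A call has exactly 5 rows; each row shifts and turns the commanded pose from where the row before left it, along the tool's axes as they then stand; what a row does not reach is not made up. A row lasts 1/8 s, in which the tool goes at most 62.5 mm and 10.7 degrees, less where a joint would pass 70% of its speed; a pose out of reach is approached as far as the arm can. A call is refused whole if a number of a shift passes 62.5 or a number of a turn 0.188, either way. A call with a gripper value outside its range is refused whole. The fingers move at their own pace and stop on an object; "grip_force" is the grip in N (left out, the last holds). Time passes only in rows, so rows that do not move let the fingers close, or fill a call up. It gives the time, the measured TCP pose, the force, the opening and the grip force at its end, in the units of the state.
- get_obs(): the state, without advancing time (a new reading comes with each control period).
- grab_frame(name): name is "side" or "top"; returns a dict with "frame" (384x512x3 uint8, red, green, blue), "fx", "fy", "cx", "cy" (pixels), "pose" (4x4, takes a point from camera to world coordinates). Camera axes: x right, y down, z forward; pixel columns grow to the right and rows downward; lengths in m; the calibration is good to about 2 mm. A picture is of the moment at which its call begins. There is no depth.
- job_done(): hands the job in; it is judged then, once.
The state is a dict: "time": time; "joints": joint angles; "qd": joint speeds; "effort": joint torques, N m; "tcp_pos": TCP position; "tool_rot": TCP orientation; "wrist_force": force on the tool from outside, world axes, zero at the start; "ft_torque": the same for the moment, N m; "opening": finger opening in m; "gripper_force": force on a finger pad.
Only numpy, scipy, OpenCV 4.12 (cv2) and the standard library are available. Lean on these libraries where they do the work, as an engineer would, in place of code of your own. Each camera call takes 0.05 s, during which the arm holds its last target. There are 200 camera calls.

## Working session

There is one attempt and no reset: what is moved stays moved. The work goes in short steps, Python scripts to look and compute and a tool call to move; the robot and the scene stay as the last step left them, time stands still between calls to the robot, and variables do not carry over. Pictures are saved under pics/ and viewed, at most 10 in all, crops included, and the job is handed in when it is done.

Besides the shell and the picture viewer there is one more tool, called as a command line: name --pt "numbers of a row" for each row, then --argument value for the rest. carry_out: Moves the arm, as the interface text tells. Its arguments: {"type":"object","properties":{"slide":{"type":"array","items":{"type":"array","items":{"type":"number"}}},"turn":{"type":"array","items":{"type":"number"}},"grip":{"type":"array","items":{"type":"number"}},"grip_force":{"type":"number"}},"required":["slide","turn","grip"]}

```bash
mkdir -p pics; cat > h.py <<'E'
from rig import *
import numpy as np, cv2
def px2w(f,u,v,z):
    P=f["pose"];d=P[:3,:3]@np.array([(u-f["cx"])/f["fx"],(v-f["cy"])/f["fy"],1]);o=P[:3,3]
    return o+d*(z-o[2])/d[2]
E
python3 - <<'E'
from h import *
for n in("top","side"):
    f=grab_frame(n);np.save(n+".npy",f,allow_pickle=True)
    cv2.imwrite(f"pics/{n}0.png",cv2.resize(f["frame"][:,:,::-1],(800,600),interpolation=cv2.INTER_CUBIC))
    print(f["pose"].round(3),f["fx"],f["cx"],f["cy"])
o=get_obs();print(o["time"],o["tcp_pos"],o["tool_rot"],o["opening"])
E
```

```text
[[ 1.13e-01 -9.73e-01  2.02e-01  3.19e-01]
 [-9.94e-01 -1.10e-01  2.40e-02 -3.40e-02]
 [-1.00e-03 -2.03e-01 -9.79e-01  1.11e+00]
 [ 0.00e+00  0.00e+00  0.00e+00  1.00e+00]] 363.1630971212144 253.56443695873 188.32540475744742
[[-0.939 -0.217  0.266  0.182]
 [-0.343  0.574 -0.743  0.887]
 [ 0.009 -0.789 -0.614  0.888]
 [ 0.     0.     0.     1.   ]] 376.15352400435995 258.3551514215033 188.95466093724525
0.1 [ 0.15551156 -0.63055435  0.22454457] [-3.11687091e+00 -3.78610380e-01  8.37335138e-05] 0.09497945292621915
```

View pics/top0.png

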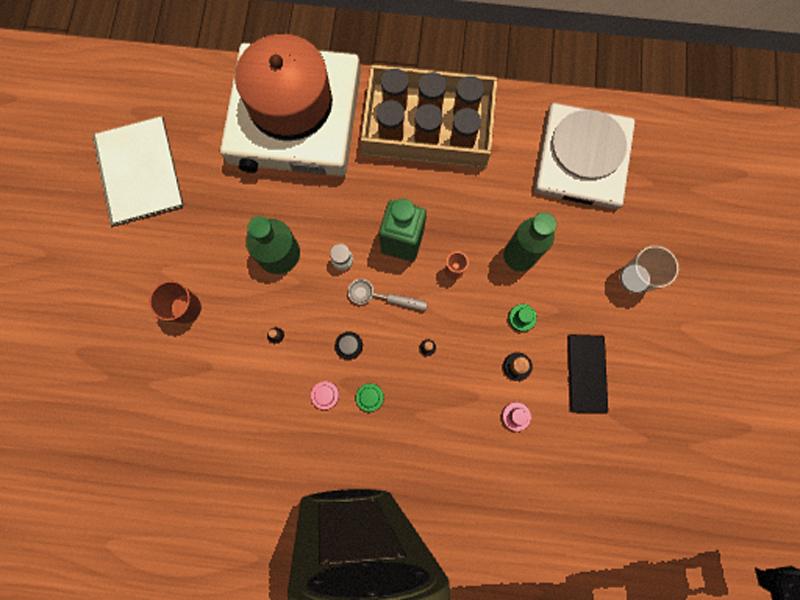

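View pics/side0.png

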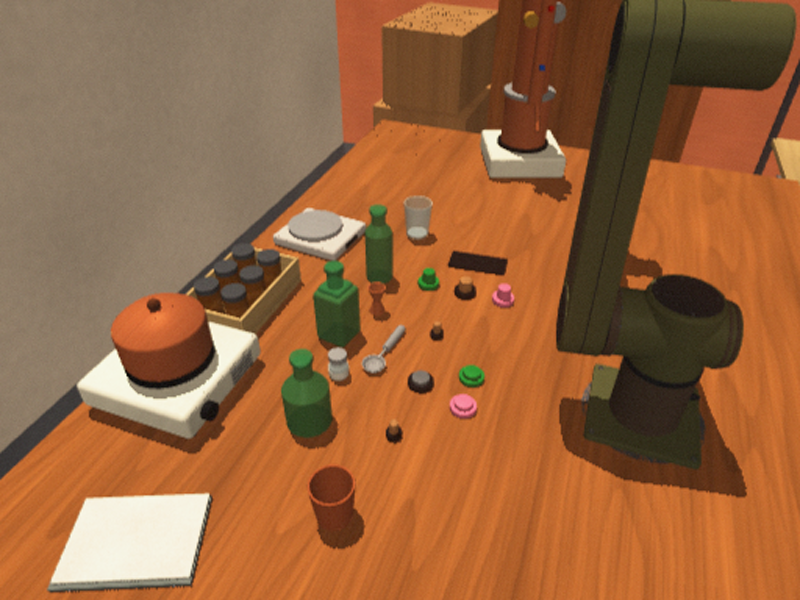

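The top view shows the square bottle's mouth at about (404,208), the wide stopper at (520,365) and the grey call button at (348,345). In the side view they are at (334,268), (466,283) and (421,376). I'll enlarge these to read them more closely.

```bash
python3 - <<'E'
from h import *
rows=[]
for n,c in(("top",[(404,208),(520,365),(348,345)]),("side",[(334,268),(466,283),(421,376)])):
    f=np.load(n+".npy",allow_pickle=True).item()["frame"]
    r=[]
    for u,v in c:
        x,y=int(u/1.5625)-16,int(v/1.5625)-16;print(n,x,y)
        r.append(cv2.resize(f[y:y+32,x:x+32,::-1],(256,256),interpolation=cv2.INTER_NEAREST))
    rows.append(np.hstack(r))
cv2.imwrite("pics/crop.png",np.vstack(rows))
E
```

```text
top 242 117
top 316 217
top 206 204
side 197 155
side 282 165
side 253 224
```

View pics/crop.png

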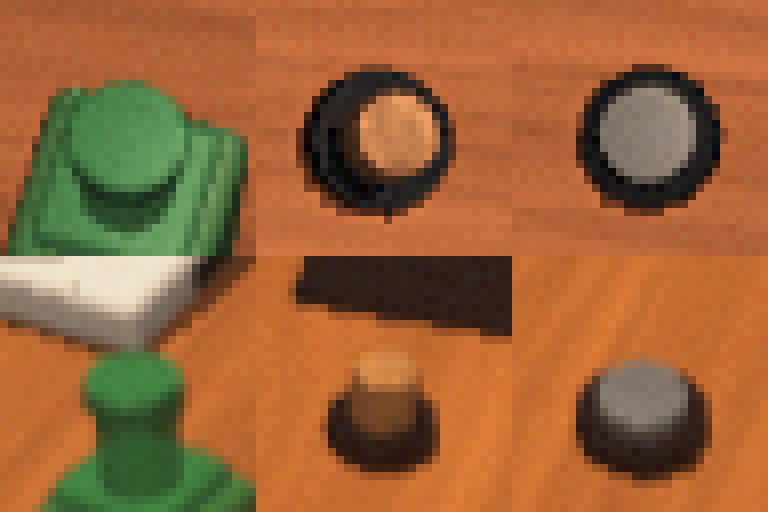

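```bash
python3 - <<'E'
from h import *
from scipy.spatial.transform import Rotation as R
T,S=[np.load(n+".npy",allow_pickle=True).item() for n in("top","side")]
def ray(f,p):
    d=f["pose"][:3,:3]@np.array([(p[0]-.5-f["cx"])/f["fx"],(p[1]-.5-f["cy"])/f["fy"],1]);return f["pose"][:3,3],d/np.linalg.norm(d)
def tri(a,b):
    A=0;B=0
    for o,d in(ray(T,a),ray(S,b)):
        M=np.eye(3)-np.outer(d,d);A=A+M;B=B+M@o
    return np.linalg.solve(A,B)
for n,a,b,z in(("mouth",(258,134.1),(213.9,170.75),.19),("stop",(333.75,233.5),(298.4,179.25),.042),("button",(223,220.9),(269.4,241.5),.02)):
    print(n,tri(a,b).round(4),px2w(T,a[0]-.5,a[1]-.5,z).round(4),px2w(S,b[0]-.5,b[1]-.5,z).round(4))
for n,u,v,z in(("tall",544,222,.2),("squat",260,228,.17),("slimA",276,334,.038),("slimB",428,346,.038),("jig",457,262,.07),("spice",340,252,.06),("beaker",657,262,.1),("greenst",524,316,.04),("pinkst",516,414,.04),("gbtn",370,397,.02),("pbtn",324,395,.02),("pot",275,62,.15)):
    print(n,px2w(T,u/1.5625,v/1.5625,z).round(3))
print(R.from_rotvec(get_obs()["tool_rot"]).as_matrix().round(4))
E
```

```text
mouth [ 0.6585 -0.0052  0.1848] [ 0.6583 -0.005   0.19  ] [0.6531 0.0018 0.19  ]
stop [ 0.4321 -0.256   0.0367] [ 0.433  -0.2547  0.042 ] [ 0.4291 -0.2489  0.042 ]
button [0.4353 0.0748 0.0154] [0.4354 0.0745 0.02  ] [0.4333 0.079  0.02  ]
tall [ 0.658 -0.245  0.2  ]
squat [0.603 0.237 0.17 ]
slimA [0.438 0.211 0.038]
slimB [ 0.448 -0.079  0.038]
jig [ 0.609 -0.116  0.07 ]
spice [0.606 0.108 0.06 ]
beaker [ 0.642 -0.479  0.1  ]
greenst [ 0.525 -0.255  0.04 ]
pinkst [ 0.341 -0.253  0.04 ]
gbtn [0.341 0.02  0.02 ]
pbtn [0.335 0.106 0.02 ]
pot [0.936 0.268 0.15 ]
[[ 9.709e-01  2.394e-01 -3.000e-04]
 [ 2.394e-01 -9.709e-01  1.800e-03]
 [ 2.000e-04 -1.800e-03 -1.000e+00]]
```

The button's top is at z≈0.020. I'll raise the arm, shut the fingers and head for the square bottle.

carry_out --pt "0 0 -50" --pt "0 0 -20" --pt "40 -30 0" --pt "40 -30 0" --pt "40 -30 0" --turn '[0,0,0,0,0]' --grip '[0,0,0,0,0]'

```text
time: 0.72
tcp_pos: [0.2512, -0.5137, 0.2951]
tool_rot: [-3.118, -0.378, -0.0]
wrist_force: [0.9, -0.1, -1.0]
opening: 0.0503
gripper_force: 0.0
```

carry_out --pt "40 -30 0" --pt "40 -30 0" --pt "40 -30 0" --pt "40 -30 0" --pt "40 -30 0" --turn '[0,0,0,0,0]' --grip '[0,0,0,0,0]'

```text
time: 1.35
tcp_pos: [0.4095, -0.32, 0.2952]
tool_rot: [-3.119, -0.379, 0.0]
wrist_force: [0.7, 0.0, -0.1]
opening: 0.0024
gripper_force: 0.0
```

carry_out --pt "40 -30 0" --pt "40 -30 0" --pt "40 -30 0" --pt "40 -30 0" --pt "0 0 0" --turn '[0,0,0,0,0]' --grip '[0,0,0,0,0]'

```text
time: 1.98
tcp_pos: [0.5366, -0.1642, 0.2948]
tool_rot: [-3.117, -0.386, 0.001]
wrist_force: [-0.0, 0.1, 0.2]
opening: 0.0007
gripper_force: 0.0
```

carry_out --pt "38 -32 0" --pt "38 -32 0" --pt "39 -32 0" --pt "39 -33 0" --pt "0 0 0" --turn '[0,0,0,0,0]' --grip '[0,0,0,0,0]'

```text
time: 2.6
tcp_pos: [0.6547, -0.0031, 0.2945]
tool_rot: [-3.118, -0.383, 0.002]
wrist_force: [-0.0, 0.5, -0.2]
opening: 0.0005
gripper_force: 0.0
```

```bash
python3 - <<'E'
from h import *
r=[]
for n in("top","side"):
    f=grab_frame(n)["frame"];x,y=(200,80) if n=="top" else (150,60)
    r.append(cv2.resize(f[y:y+150,x:x+100,::-1],(400,600),interpolation=cv2.INTER_CUBIC))
cv2.imwrite("pics/m1.png",np.hstack(r));print(get_obs()["tcp_pos"])
E
```

```text
[ 0.65364491 -0.00527258  0.29498159]
```

View pics/m1.png

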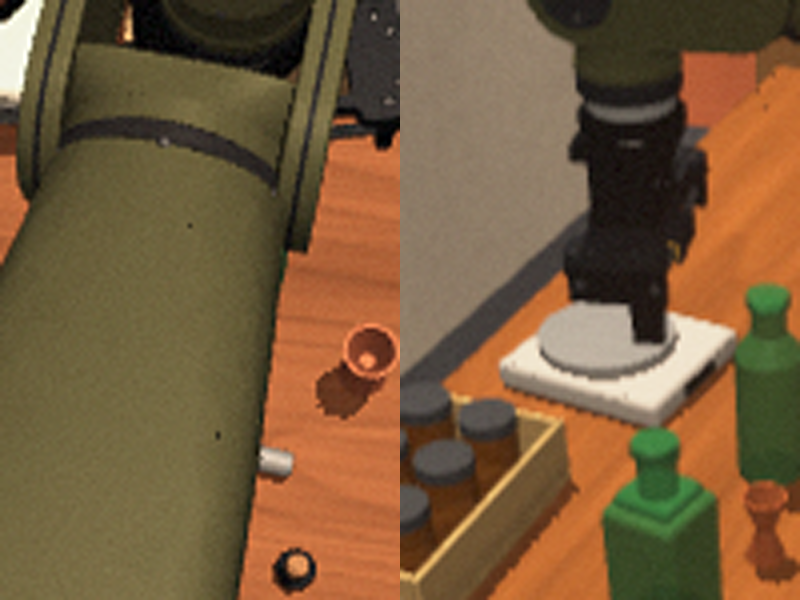

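The side view shows the shut fingertips at (648,340), right above the mouth at (655,445). Next I lower them to about 25 mm above it and hold.

carry_out --pt "2 -2 25" --pt "0 0 25" --pt "0 0 19" --pt "0 0 0" --pt "0 0 0" --turn '[0,0,0,0,0]' --grip '[0,0,0,0,0]'

```text
time: 3.32
tcp_pos: [0.6559, -0.0027, 0.2278]
tool_rot: [3.118, 0.378, 0.002]
wrist_force: [0.5, 0.2, -0.1]
opening: 0.0005
gripper_force: 0.0
```

carry_out --pt "0 0 0" --pt "0 0 0" --pt "0 0 0" --pt "0 0 0" --pt "0 0 0" --turn '[0,0,0,0,0]' --grip '[0,0,0,0,0]'

```text
time: 3.95
tcp_pos: [0.6555, -0.002, 0.2266]
tool_rot: [-3.119, -0.379, 0.0]
wrist_force: [-0.7, -0.5, -0.8]
opening: 0.0004
gripper_force: 0.0
```

carry_out --pt "0 0 0" --pt "0 0 0" --pt "0 0 0" --pt "0 0 0" --pt "0 0 0" --turn '[0,0,0,0,0]' --grip '[0,0,0,0,0]'

```text
time: 4.58
tcp_pos: [0.6555, -0.0021, 0.2267]
tool_rot: [-3.119, -0.379, -0.0]
wrist_force: [0.0, 0.7, 0.3]
opening: 0.0007
gripper_force: 0.0
```

carry_out --pt "0 0 0" --pt "0 0 0" --pt "0 0 0" --pt "0 0 0" --pt "0 0 0" --turn '[0,0,0,0,0]' --grip '[0,0,0,0,0]'

```text
time: 5.2
tcp_pos: [0.6555, -0.0021, 0.2267]
tool_rot: [-3.119, -0.379, 0.0]
wrist_force: [-0.5, 0.3, -0.3]
opening: 0.0004
gripper_force: 0.0
```

```bash
python3 - <<'E'
from h import *
f=grab_frame("side")["frame"][110:260,150:350,::-1]
cv2.imwrite("pics/m2.png",cv2.resize(f,(800,600),interpolation=cv2.INTER_CUBIC))
E
```

```text
(no output)
```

View pics/m2.png

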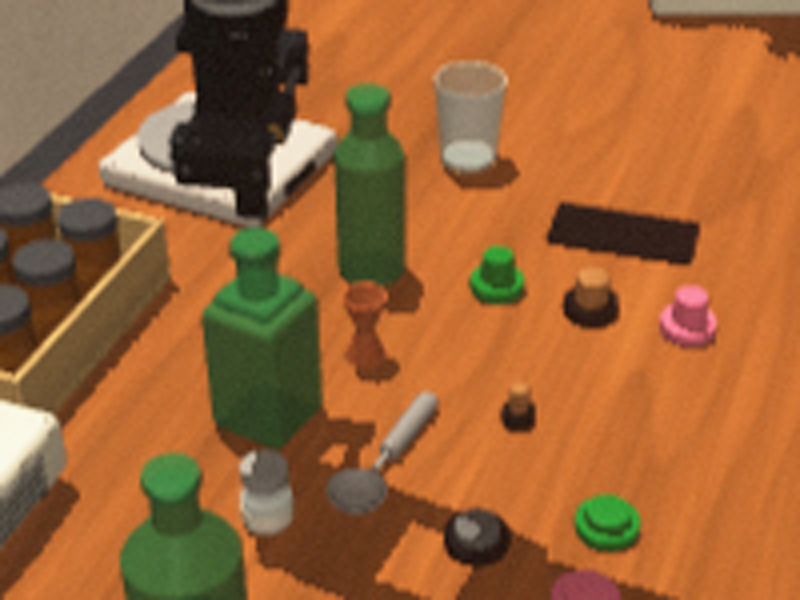

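The fingertips at (252,212) are right above the mouth at (255,243), and the bottle hasn't moved. Next is the wide stopper, reached high.

carry_out --pt "0 0 -40" --pt "0 0 -30" --pt "-35 24 0" --pt "-35 24 0" --pt "-35 24 0" --turn '[0,0,0,0,0]' --grip '[0,0,0,0,0]'

```text
time: 5.88
tcp_pos: [0.57, -0.0979, 0.2968]
tool_rot: [3.118, 0.38, 0.0]
wrist_force: [1.0, 0.1, -0.3]
opening: 0.0005
gripper_force: 0.0
```

carry_out --pt "-35 24 0" --pt "-35 24 0" --pt "-35 24 0" --pt "-35 24 0" --pt "-33 21 0" --turn '[0,0,0,0,0]' --grip '[0,0,0,0,0]'

```text
time: 6.5
tcp_pos: [0.4298, -0.2531, 0.2969]
tool_rot: [3.118, 0.379, 0.001]
wrist_force: [1.2, 0.2, -0.9]
opening: 0.0004
gripper_force: 0.0
```

carry_out --pt "0 0 0" --pt "0 0 40" --pt "0 0 40" --pt "0 0 40" --pt "0 0 0" --turn '[0,0,0,0,0]' --grip '[0,0,0,0,0]'

```text
time: 7.12
tcp_pos: [0.4295, -0.2499, 0.173]
tool_rot: [-3.113, -0.38, 0.008]
wrist_force: [-0.1, 0.4, -0.7]
opening: 0.0003
gripper_force: 0.0
```

```bash
python3 - <<'E'
from h import *
print(get_obs()["tcp_pos"])
f=grab_frame("side")["frame"][90:240,200:400,::-1]
cv2.imwrite("pics/m3.png",cv2.resize(f,(800,600),interpolation=cv2.INTER_CUBIC))
E
```

```text
[ 0.42945125 -0.24992941  0.1730109 ]
```

View pics/m3.png

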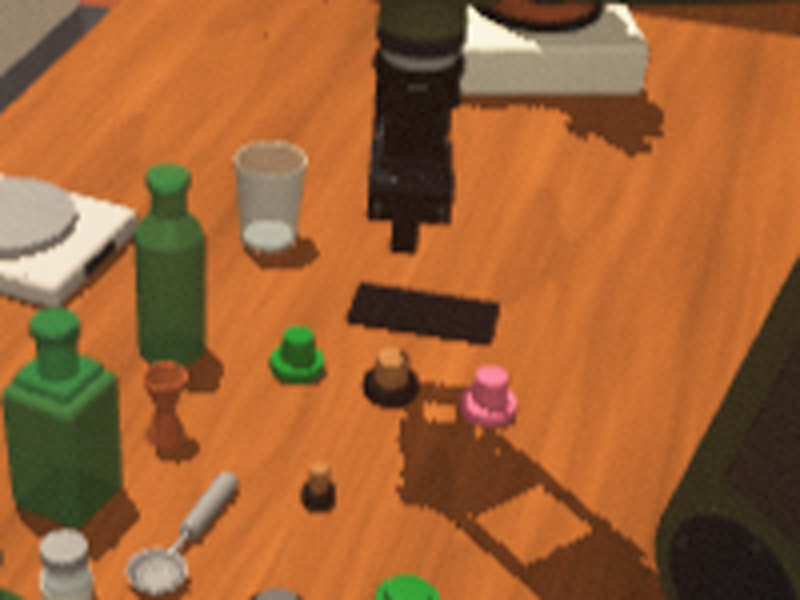

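The fingertips at (404,245) stand over the wide stopper at (392,357), and the sideways shift is just perspective. I'll lower and hold.

carry_out --pt "1 2 35" --pt "0 0 30" --pt "0 0 28" --pt "0 0 0" --pt "0 0 0" --turn '[0,0,0,0,0]' --grip '[0,0,0,0,0]'

```text
time: 7.8
tcp_pos: [0.434, -0.2548, 0.0863]
tool_rot: [3.116, 0.379, 0.005]
wrist_force: [0.4, -1.1, -0.1]
opening: 0.0009
gripper_force: 0.0
```

carry_out --pt "0 0 0" --pt "0 0 0" --pt "0 0 0" --pt "0 0 0" --pt "0 0 0" --turn '[0,0,0,0,0]' --grip '[0,0,0,0,0]'

```text
time: 8.43
tcp_pos: [0.4323, -0.2538, 0.0836]
tool_rot: [-3.119, -0.379, 0.0]
wrist_force: [-0.3, -0.2, -1.0]
opening: 0.0004
gripper_force: 0.0
```

carry_out --pt "0 0 0" --pt "0 0 0" --pt "0 0 0" --pt "0 0 0" --pt "0 0 0" --turn '[0,0,0,0,0]' --grip '[0,0,0,0,0]'

```text
time: 9.05
tcp_pos: [0.4323, -0.2538, 0.0836]
tool_rot: [-3.119, -0.379, 0.0]
wrist_force: [-0.3, 0.2, -0.2]
opening: 0.0003
gripper_force: 0.0
```

carry_out --pt "0 0 0" --pt "0 0 0" --pt "0 0 0" --pt "0 0 0" --pt "0 0 0" --turn '[0,0,0,0,0]' --grip '[0,0,0,0,0]'

```text
time: 9.68
tcp_pos: [0.4323, -0.2539, 0.0836]
tool_rot: [3.119, 0.379, -0.0]
wrist_force: [-0.3, -0.5, 0.2]
opening: 0.0006
gripper_force: 0.0
```

```bash
python3 - <<'E'
from h import *
print(get_obs()["tcp_pos"])
f=grab_frame("side")["frame"][110:260,200:400,::-1]
cv2.imwrite("pics/m4.png",cv2.resize(f,(800,600),interpolation=cv2.INTER_CUBIC))
E
```

```text
[ 0.43232738 -0.25386241  0.08364861]
```

View pics/m4.png

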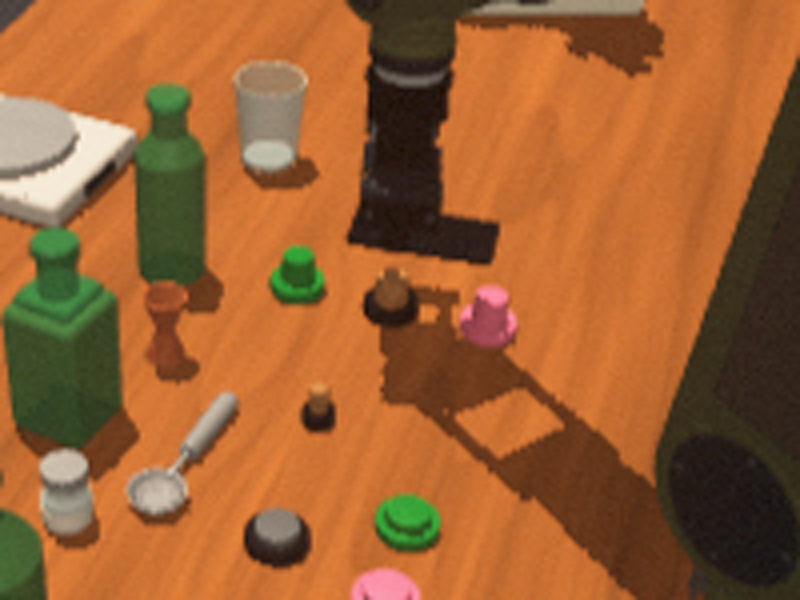

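The pointing at the stopper is done: the tips are about 30 mm above it and nothing was touched. Next I rise and move to the button.

carry_out --pt "0 0 -50" --pt "0 0 -50" --pt "0 0 -50" --pt "0 0 0" --pt "11 -45 0" --turn '[0,0,0,0,0]' --grip '[0,0,0,0,0]'

```text
time: 10.35
tcp_pos: [0.4322, -0.2085, 0.2336]
tool_rot: [3.119, 0.373, 0.0]
wrist_force: [0.7, -0.1, 0.4]
opening: 0.0005
gripper_force: 0.0
```

carry_out --pt "12 -46 0" --pt "12 -46 0" --pt "12 -46 0" --pt "12 -46 0" --pt "12 -46 0" --turn '[0,0,0,0,0]' --grip '[0,0,0,0,0]'

```text
time: 10.98
tcp_pos: [0.4345, 0.0317, 0.2321]
tool_rot: [-3.118, -0.379, 0.003]
wrist_force: [0.8, -0.4, 0.5]
opening: 0.0006
gripper_force: 0.0
```

carry_out --pt "10 -46 0" --pt "0 0 0" --pt "0 0 30" --pt "0 0 30" --pt "0 0 0" --turn '[0,0,0,0,0]' --grip '[0,0,0,0,0]'

```text
time: 11.6
tcp_pos: [0.4318, 0.0762, 0.1701]
tool_rot: [-3.119, -0.377, 0.011]
wrist_force: [0.4, -0.8, 0.5]
opening: 0.0007
gripper_force: 0.0
```

Now down to roughly 20 mm over the button.

carry_out --pt "3 0 30" --pt "0 0 30" --pt "0 0 30" --pt "0 0 28" --pt "0 0 0" --turn '[0,0,0,0,0]' --grip '[0,0,0,0,0]'

```text
time: 12.22
tcp_pos: [0.4358, 0.0772, 0.0544]
tool_rot: [-3.119, -0.377, 0.007]
wrist_force: [-1.0, 0.8, 0.6]
opening: 0.0007
gripper_force: 0.0
```

carry_out --pt "0 0 0" --pt "0 0 0" --pt "0 0 0" --pt "0 0 0" --pt "0 0 0" --turn '[0,0,0,0,0]' --grip '[0,0,0,0,0]'

```text
time: 12.85
tcp_pos: [0.4371, 0.078, 0.0558]
tool_rot: [3.119, 0.379, 0.0]
wrist_force: [-0.2, -0.1, 0.6]
opening: 0.0004
gripper_force: 0.0
```

```bash
python3 - <<'E'
from h import *
print(get_obs()["tcp_pos"])
f=grab_frame("side")["frame"][180:270,210:330,::-1]
cv2.imwrite("pics/m5.png",cv2.resize(f,(800,600),interpolation=cv2.INTER_CUBIC))
E
```

```text
[0.43708531 0.07796712 0.05583267]
```

View pics/m5.png

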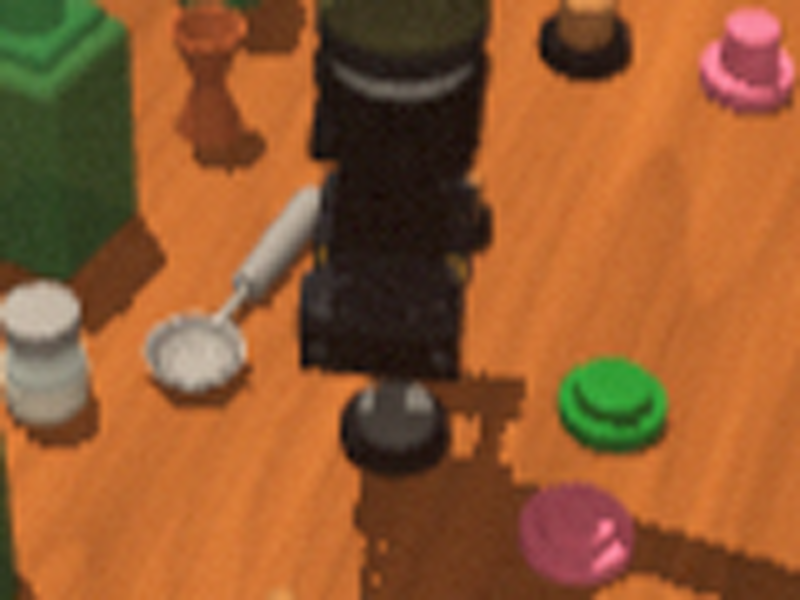

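The tips are over the grey button (about (394,410)). I'll press slowly and watch the force.

carry_out --pt "-2 0 10" --pt "0 0 10" --pt "0 0 2" --pt "0 0 2" --pt "0 0 0" --turn '[0,0,0,0,0]' --grip '[0,0,0,0,0]'

```text
time: 13.52
tcp_pos: [0.4349, 0.0774, 0.0316]
tool_rot: [-3.119, -0.379, 0.001]
wrist_force: [-1.9, -0.2, 2.4]
opening: 0.0003
gripper_force: 1.1
```

carry_out --pt "0 0 1" --pt "0 0 1" --pt "0 0 1" --pt "0 0 0" --pt "0 0 0" --turn '[0,0,0,0,0]' --grip '[0,0,0,0,0]'

```text
time: 14.15
tcp_pos: [0.4352, 0.0775, 0.0288]
tool_rot: [3.119, 0.379, 0.0]
wrist_force: [-1.7, -1.1, 3.8]
opening: 0.0006
gripper_force: 1.9
```

carry_out --pt "0 0 1" --pt "0 0 1" --pt "0 0 1" --pt "0 0 0" --pt "0 0 0" --turn '[0,0,0,0,0]' --grip '[0,0,0,0,0]'

```text
time: 14.78
tcp_pos: [0.4354, 0.0775, 0.0271]
tool_rot: [3.119, 0.379, -0.001]
wrist_force: [-6.4, -0.4, 14.8]
opening: 0.0005
gripper_force: 7.3
```

carry_out --pt "0 0 0.5" --pt "0 0 0.5" --pt "0 0 0" --pt "0 0 0" --pt "0 0 0" --turn '[0,0,0,0,0]' --grip '[0,0,0,0,0]'

```text
time: 15.4
tcp_pos: [0.4355, 0.0775, 0.0269]
tool_rot: [3.119, 0.379, -0.002]
wrist_force: [-10.2, -1.5, 20.5]
opening: 0.0003
gripper_force: 10.7
```

The button has hit its stop (about 20 N against the 5 N needed). I release it and rise well clear.

carry_out --pt "0 0 -5" --pt "0 0 -10" --pt "0 0 -30" --pt "0 0 -40" --pt "0 0 -40" --turn '[0,0,0,0,0]' --grip '[0,0,0,0,0]'

```text
time: 16.02
tcp_pos: [0.4348, 0.0774, 0.1504]
tool_rot: [-3.119, -0.379, 0.0]
wrist_force: [0.6, -0.1, -0.1]
opening: 0.0005
gripper_force: 0.0
```

carry_out --pt "0 0 -40" --pt "0 0 -40" --pt "0 0 0" --pt "0 0 0" --pt "0 0 0" --turn '[0,0,0,0,0]' --grip '[0,0,0,0,0]'

```text
time: 16.65
tcp_pos: [0.4341, 0.0774, 0.2277]
tool_rot: [-3.118, -0.379, 0.005]
wrist_force: [0.0, 0.6, -1.0]
opening: 0.0
gripper_force: 0.0
```

```bash
python3 - <<'E'
from h import *
o=get_obs();print(o["tcp_pos"],o["wrist_force"])
f=grab_frame("side")["frame"][:,:,::-1]
cv2.imwrite("pics/m6.png",cv2.resize(f,(800,600),interpolation=cv2.INTER_CUBIC))
E
```

```text
[0.43414439 0.07736454 0.22767166] [ 0.03333973  0.59905622 -0.9797018 ]
```

View pics/m6.png

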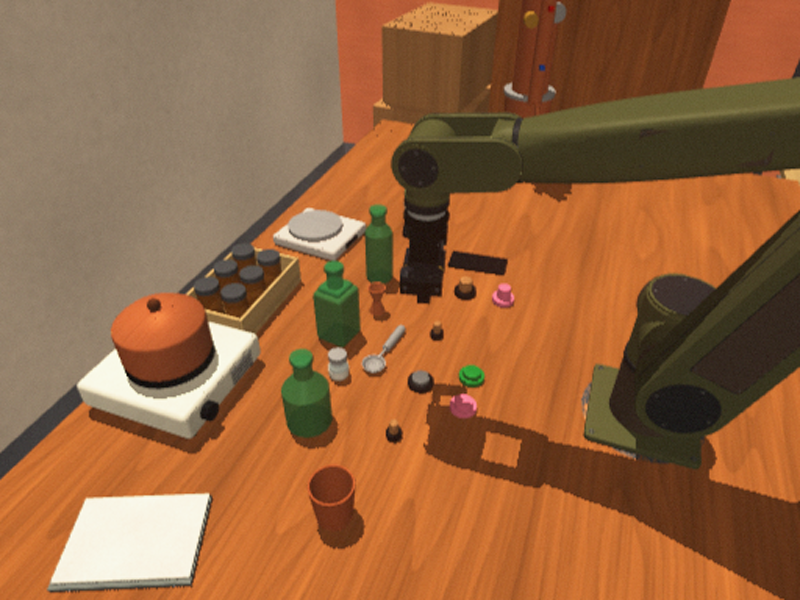

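The things in view stand where they did at the start (mouth (334,268), stopper (466,283), button (421,376) and up), and the arm is clear of them all.

```bash
python3 -c "
from rig import *
print(job_done())"
```

```text
the job is handed in; nothing more can be done
None
```

I pointed at the square bottle's mouth, then at the wide stopper's top, each held still for over a second; then I pressed the call button to its stop and let it up, and handed the job in at about 17 s with nothing else touched.

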